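# Finish closing a filter vessel: draw its cover down evenly with four wing nuts

## Robot

A 6-joint arm with a two-finger parallel gripper is mounted at the origin on the work surface. World frame = base frame: x ahead of the robot, y to its left, z up, the work surface at z = 0. Lengths are in m, angles in rad, forces in N, time in s.
With the tool pointing down it reaches from about 0.4 to 0.825 m from the base axis. Payload 7 kg.
Tool frame: the origin (TCP) lies midway between the tips of the shut fingers; the grasp point (between the pads) lies hold_point_z behind it (hold_point_z is the distance from the TCP to the grasp point, in m); z points along the fingers, y is the line along which they close (so a half turn about z gives the same grasp; the last joint's range is limited). The gripper opens to 88 mm and grips with 3 to 60 N. Pads are 19 mm wide; open, the fingers measure 130 mm over their backs; the gripper's body (78 mm by 193 mm) begins 47 mm behind the grasp point.
Start: joints at [1.534, 0.359, 0.012, 0, -1.224, -0.288], TCP at [0.215, 0.64, 0.227] pointing down, gripper open.
Joint ranges: [-3.07, 3.07], [-1.43, 2.12], [-1.02, 1.25], [-3.03, 1.67], [-3.05, -0], [-3.03, 3.03]. Speed limits (rad/s): [2.39, 2.39, 3.01, 3.14, 3.14, 3.14].

## Interface

Orientations are given as [roll, pitch, yaw] about the fixed x, y, z axes, in that order (R = Rz(yaw) Ry(pitch) Rx(roll)).
In Python, from station import * gives the robot as it stands.
- The arm moves only by the tool apply_moves, never from a script. Its argument "steps" is a list of rows, each an object with "translation": the shift along the world's x, y, z scaled (see below), a list of three; "rotation": the turn, a rotation vector about the world's x, y, z scaled (see below), a list of three. A call has exactly 10 rows; each row is the pose to reach, as a shift and turn from the pose commanded when the call began; what a row does not reach only later rows make up. The controller multiplies each number of a shift by 250 mm and each number of a turn by 30 degrees. A row lasts 1/12 s, in which the tool goes at most 41.7 mm and 7.16 degrees, less where a joint would pass 70% of its speed; a pose out of reach is approached as far as the arm can. A call with a number of a shift or a turn outside -1 to 1 is refused whole. A call with a gripper value outside its range is refused whole. "jaw" is the closure, from -1 (fully open) to 1 (shut), so that 0 is half open, set as the call begins (left out, the last holds). The fingers move at their own pace and stop on an object; "newtons" is the grip in N (left out, the last holds). Time passes only in rows, so rows that repeat a pose let the fingers close, or fill a call up. It gives the time, the measured TCP pose, the force, the opening and the grip force at its end, in the units of the state.
- get_state(): the state, without advancing time (a new reading comes with each control period).
- grab_frame(name): name is "side" or "top"; returns the picture (400x640x3 uint8, blue, green, red); there is no depth.
- camera_model(name): a dict with "fx", "fy", "cx", "cy" (pixels), "xyz" and "rotation" of the camera in the world. Camera axes: x right, y down, z forward; pixel columns grow to the right and rows downward; lengths in m; the calibration is good to about 2 mm. A picture is of the moment at which its call begins. camera_model takes no time and is no camera call.
- job_done(): hands the job in; it is judged then, once.
The state is a dict: "t": time; "q": joint angles; "qd": joint speeds; "joint_efforts": joint torques, N m; "eef_pos": TCP position; "ee_rot": TCP orientation; "force": force on the tool from outside, world axes, zero at the start; "moment": the same for the moment, N m; "width": finger opening in m; "gripper_force": force on a finger pad.
Only numpy, scipy, OpenCV 4.12 (cv2) and the standard library are available. Lean on these libraries where they do the work, as an engineer would, in place of code of your own. Each camera call takes 0.05 s, during which the arm holds its last target. There are 200 camera calls.

## Task

Finish closing the filter vessel. Its wing nuts a and c, one diagonal pair, have already been drawn down part way: first draw the other pair, b and d, down to match with about a fifth of a turn clockwise each; then turn all four on until each is snug on the seated cover, by feel and without overtightening, finishing one diagonal pair before you start on the other. The cover must end flush on the rim; leave the things around the vessel where they are.

Things in the scene. Friction and masses are not known exactly. Their poses are not given: they have to be found in the camera images.
- vessel: fixed square filter vessel, 150 x 150 mm; origin at the centre of its underside on the bench; x, y parallel to its sides; a short brass outlet sticks out of its -y side, low down. Studs stand 60 mm either way from its axis. On its 42 mm high body lie an outer steel rim, its top 47 to 49 mm above the bench (not reported), and inside it a soft black sponge gasket, 0.8 N per mm on each of its 4 sides.
- cover: loose aluminium cover, 150 x 150 x 8 mm, about 0.36 kg, with a sight glass (48 mm across, 7 mm high) in the middle; origin at the centre of its underside. The studs pass through its corner holes. At the start it lies on the sponge gasket, held down part way by nuts a and c, 0.6 to 4.1 mm above the steel rim; pressed home it lies flush on the rim all round.
- nut_a: the whole nut on the stud at (-60, +60) mm in the vessel's frame, diagonal to nut_c. Origin on its axis at the underside of its steel washer (20 mm across), which presses on the cover and does not rotate; it presses lightly on the cover at the start. z up. Washer and black foot (22 mm across) reach 11 mm up.
- wing_a (a point): grasp point of the wing of nut_a, on the nut's axis, 31 mm above its underside; x along the wing, z up. The wing is an upright black blade 34 mm long, 10 mm thick, from 20 mm below this point to 10 mm above it; pinch its flat sides.
- nut_b: the whole nut on the stud at (+60, +60) mm in the vessel's frame, diagonal to nut_d. Origin on its axis at the underside of its steel washer (20 mm across), which presses on the cover and does not rotate; it stands 1.5 to 5 mm clear of the cover at the start. z up. Washer and black foot (22 mm across) reach 11 mm up.
- wing_b (a point): grasp point of the wing of nut_b, on the nut's axis, 31 mm above its underside; x along the wing, z up. The wing is an upright black blade 34 mm long, 10 mm thick, from 20 mm below this point to 10 mm above it; pinch its flat sides.
- nut_c: the whole nut on the stud at (+60, -60) mm in the vessel's frame, diagonal to nut_a. Origin on its axis at the underside of its steel washer (20 mm across), which presses on the cover and does not rotate; it presses lightly on the cover at the start. z up. Washer and black foot (22 mm across) reach 11 mm up.
- wing_c (a point): grasp point of the wing of nut_c, on the nut's axis, 31 mm above its underside; x along the wing, z up. The wing is an upright black blade 34 mm long, 10 mm thick, from 20 mm below this point to 10 mm above it; pinch its flat sides.
- nut_d: the whole nut on the stud at (-60, -60) mm in the vessel's frame, diagonal to nut_b. Origin on its axis at the underside of its steel washer (20 mm across), which presses on the cover and does not rotate; it stands 1.5 to 5 mm clear of the cover at the start. z up. Washer and black foot (22 mm across) reach 11 mm up.
- wing_d (a point): grasp point of the wing of nut_d, on the nut's axis, 31 mm above its underside; x along the wing, z up. The wing is an upright black blade 34 mm long, 10 mm thick, from 20 mm below this point to 10 mm above it; pinch its flat sides.
- turn_a (a joint): angle of the wing of nut_a, rad, grows as it is tightened (clockwise from above), 1.2 to 1.5 at the start. The nut drops 3 mm per rad. Thread friction 0.3 N m; stays where left. The cover is home at 1.65 to 2.65 (differs); from there the washer springs: 150 N and 0.45 N m more per rad. Snug is 30 to 90 N, best 0.3 to 0.4 rad past home, when the moment has risen by about 0.15 N m over turning it freely.
- turn_b (a joint): angle of the wing of nut_b, rad, grows as it is tightened (clockwise from above), 0 to 0.3 at the start. The nut drops 3 mm per rad. Thread friction 0.3 N m; stays where left. The cover is home at 1.65 to 2.65 (differs); from there the washer springs: 150 N and 0.45 N m more per rad. Snug is 30 to 90 N, best 0.3 to 0.4 rad past home, when the moment has risen by about 0.15 N m over turning it freely.
- turn_c (a joint): angle of the wing of nut_c, rad, grows as it is tightened (clockwise from above), 1.2 to 1.5 at the start. The nut drops 3 mm per rad. Thread friction 0.3 N m; stays where left. The cover is home at 1.65 to 2.65 (differs); from there the washer springs: 150 N and 0.45 N m more per rad. Snug is 30 to 90 N, best 0.3 to 0.4 rad past home, when the moment has risen by about 0.15 N m over turning it freely.
- turn_d (a joint): angle of the wing of nut_d, rad, grows as it is tightened (clockwise from above), 0 to 0.3 at the start. The nut drops 3 mm per rad. Thread friction 0.3 N m; stays where left. The cover is home at 1.65 to 2.65 (differs); from there the washer springs: 150 N and 0.45 N m more per rad. Snug is 30 to 90 N, best 0.3 to 0.4 rad past home, when the moment has risen by about 0.15 N m over turning it freely.
- oring: spare black rubber ring lying by the vessel, 56 mm across, 6 mm high; origin at the centre of its underside (bystander)
- wrench: steel wrench 130 mm long lying by the vessel; origin under its middle (bystander)
- beaker: small glass beaker 52 mm across, 60 mm high, standing by the vessel; origin at the centre of its underside (bystander)
- tube_rack: orange tube rack, 90 x 200 x 41 mm; origin at the centre of its underside (bystander)
- tip_box: blue box of pipette tips, 85 x 120 x 62 mm; origin at the centre of its underside (bystander)
- reagent: amber bottle, 60 mm across, 120 mm high; origin at the centre of its underside (bystander)
- sharps_bin: yellow sharps bin with red lid, 138 mm across, 180 mm high; origin at the centre of its underside (bystander)
Things that resemble listed ones, but are neither listed nor needed, are in the scene too. Of the things shaped like the cover, the aluminium one is meant.

How it is judged:
By the outcome, as a careful person would: the job done as asked, in the order asked, and still so for the second after the job is handed in, with the robot touching nothing.
It also fails if it takes over 72 s, if anything falls off the work surface, if the arm or the gripper's body presses on something with over 40 N, if the wrist force passes 120 N, or if a joint passes its speed limit or range.

## Working session

There is one attempt and no reset: what is moved stays moved. The work goes in short steps, Python scripts to look and compute and a tool call to move; the robot and the scene stay as the last step left them, time stands still between calls to the robot, and variables do not carry over. Pictures are saved under pics/ and viewed, at most 10 in all, crops included, and the job is handed in when it is done.

Besides the shell and the picture viewer there is one more tool, called after ">>>" as name([rows], argument=value, ...), one row to a line, values as JSON. apply_moves: Moves the arm, as the interface text tells. Shifts and turns lie within -1 to 1; 1 stands for 250 mm of shift or 30 degrees of turn. Its arguments: {"type":"object","properties":{"steps":{"type":"array"},"jaw":{"type":"number"},"newtons":{"type":"number"}},"required":["steps"]}

```bash
mkdir -p pics
python3 - <<'E'
from station import *
import cv2
for n in("top","side"):
    cv2.imwrite(f"pics/{n}0.png",grab_frame(n)); m=camera_model(n); print(n,{k:(v if not hasattr(v,'tolist') else v.tolist()) for k,v in m.items()})
s=get_state(); print(s)
import station; print([x for x in dir(station) if not x.startswith('_')])
E
```

```text
top {'fx': 384.8770942468143, 'fy': 384.8770942468143, 'cx': 320.09530950308095, 'cy': 198.0411163172688, 'xyz': [0.4524161934419841, -0.01292886621597006, 1.2564283454082585], 'rotation': [-3.072366984882994, -0.0012161843613585077, -1.5616531067796298]}
side {'fx': 460.13875970060445, 'fy': 460.13875970060445, 'cx': 326.4559861205137, 'cy': 202.60793800957794, 'xyz': [0.44292842597491994, -1.063732696973973, 0.7776710652392445], 'rotation': [-2.1397273760463484, -0.00725545312552156, -0.06799038464688723]}
{'t': 0.1, 'q': array([ 1.53409612e+00,  3.59329895e-01,  1.11763092e-02, -3.00598094e-04,
       -1.22409876e+00, -2.88102031e-01]), 'qd': array([-0.00043186, -0.00297037,  0.00315029,  0.00257953,  0.00104781,
        0.00020274]), 'joint_efforts': array([-1.79305891e-03, -5.84162343e+01,  2.93750167e+01,  7.01559797e+00,
        1.01114748e-02, -4.79891276e-05]), 'eef_pos': array([0.21529517, 0.63929759, 0.22571958]), 'ee_rot': array([ 3.14011635e+00, -1.42789144e-04, -3.24904474e-01]), 'force': array([-0.62788735,  0.17423511,  0.24407376]), 'moment': array([ 0.03737542, -0.01583589, -0.01398016]), 'gripper_force': 0.0, 'width': 0.08768222436274847}
['Unreachable', 'camera_model', 'get_state', 'grab_frame', 'hold_point_z', 'job_done']
```

View pics/top0.png

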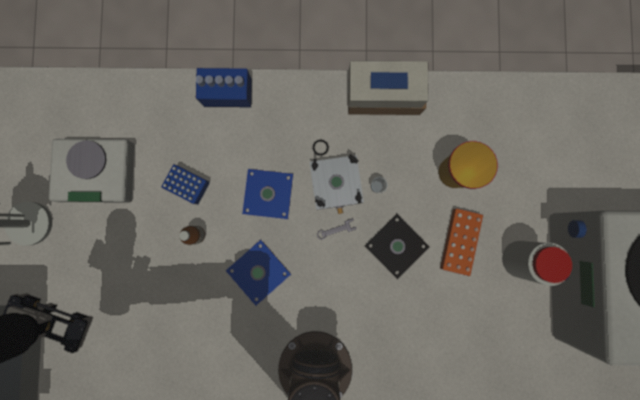

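View pics/side0.png

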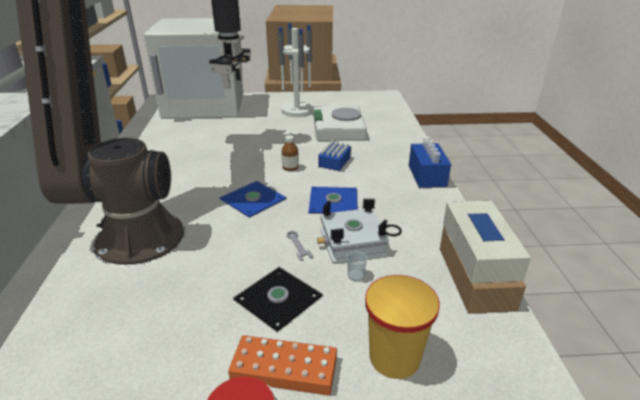

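The top view shows cover-like plates at (337,180) silver with wing nuts, (268,194) and (258,272) blue, and (397,246) black. The silver one, with black nuts and a brass outlet at (340,209), is the aluminium cover. I'll confirm it in an enlarged crop.

Run:
```python
import cv2,numpy as np
a=cv2.imread("pics/top0.png")[130:230,290:400]; b=cv2.imread("pics/side0.png")[185:275,300:410]
a=cv2.resize(a,(440*3//2,600),interpolation=cv2.INTER_CUBIC)
cv2.imwrite("pics/c1.png",a)
b=cv2.resize(b,(660,540),interpolation=cv2.INTER_CUBIC);cv2.imwrite("pics/c2.png",b)
```

```text
(no output)
```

View pics/c1.png

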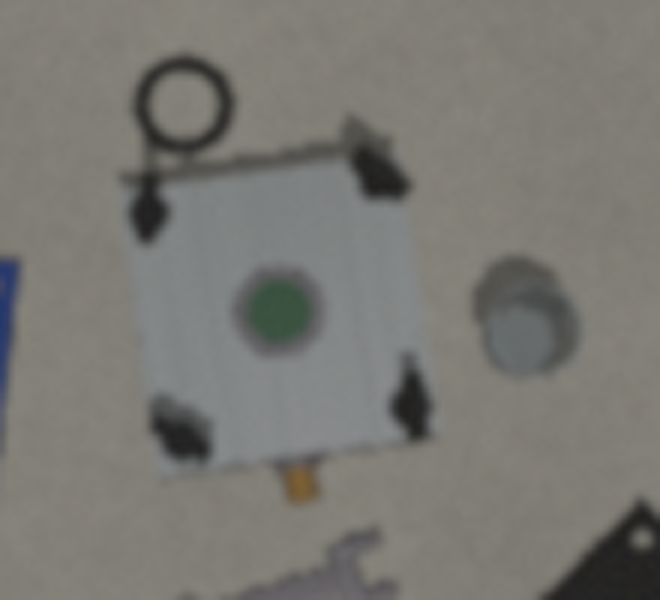

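View pics/c2.png

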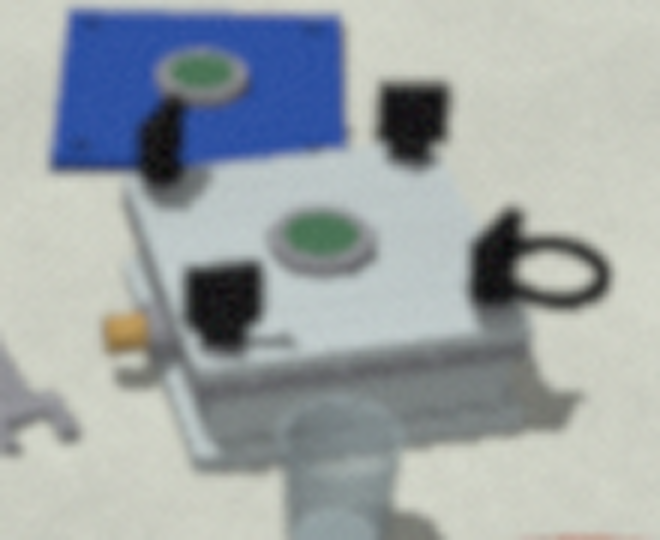

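Image confirms the silver aluminium cover. Nuts in the crop: a (148,210), b (380,172), c (410,400), d (182,432), outlet (300,485). Next I fit the vessel pose and the blade angles to both views.

```bash
cat > fit.py <<'E'
import cv2,numpy as np
from scipy.spatial.transform import Rotation as R
from scipy.optimize import minimize
from station import camera_model
CM={n:camera_model(n) for n in("top","side")}
def proj(n,P):
    m=CM[n]; Q=R.from_euler('xyz',m['rotation']).inv().apply(np.atleast_2d(P)-m['xyz'])
    return np.c_[m['fx']*Q[:,0]/Q[:,2]+m['cx'], m['fy']*Q[:,1]/Q[:,2]+m['cy']]
def px2w(n,uv,z):
    m=CM[n]; d=R.from_euler('xyz',m['rotation']).apply([(uv[0]-m['cx'])/m['fx'],(uv[1]-m['cy'])/m['fy'],1])
    return np.array(m['xyz'])+d*(z-m['xyz'][2])/d[2]
box=np.array([[x,y,z] for x in(-.017,.017) for y in(-.005,.005) for z in(.011,.041)])
th=np.linspace(0,2*np.pi,20)[:-1]
cyl=np.vstack([np.c_[.011*np.cos(th),.011*np.sin(th),0*th+z] for z in(.003,.011)])
S=8
def render(n,x,y,z,a,o,sz):
    im=np.zeros((sz*S,sz*S),np.uint8); c,s=np.cos(a),np.sin(a)
    for B in(box@np.array([[c,s,0],[-s,c,0],[0,0,1]]),cyl):
        p=((proj(n,B+[x,y,z])-o+.5)*S).astype(np.float32)
        cv2.fillConvexPoly(im,cv2.convexHull(p).astype(np.int32),255)
    return cv2.GaussianBlur(cv2.resize(im,(sz,sz),interpolation=cv2.INTER_AREA).astype(float)/255,(0,0),.7)
NUTS={'a':(-.06,.06),'b':(.06,.06),'c':(.06,-.06),'d':(-.06,-.06)}
def dark(img,n,o,sz):
    g=img.max(2).astype(float)[o[1]:o[1]+sz,o[0]:o[0]+sz]
    return np.clip((110-g)/80,0,1)
def fitnut(imgs,x,y,z,a0=None):
    sz=30; d={}
    for n in imgs:
        o=np.round(proj(n,[x,y,z+.02])[0]).astype(int)-sz//2; d[n]=(o,dark(imgs[n],n,o,sz))
    def cost(p):
        return sum(((render(n,x+p[0],y+p[1],z+p[2],p[3],o,sz)-D)**2*(np.hypot(*(np.mgrid[:sz,:sz]-sz/2))<12)).sum() for n,(o,D) in d.items())
    best=None
    for a in (np.arange(0,np.pi,np.pi/8) if a0 is None else [a0]):
        r=minimize(cost,[0,0,0,a],method='Nelder-Mead',options=dict(initial_simplex=np.array([[0,0,0,a]]+[[.004*(i==0),.004*(i==1),.004*(i==2),a+.3*(i==3)] for i in range(4)]),xatol=1e-4,fatol=1e-3,maxiter=150))
        if best is None or r.fun<best.fun: best=r
    return best.x+[x,y,z,0],best.fun
E
python3 - <<'E'
from fit import *
from station import hold_point_z
I={n:cv2.imread(f"pics/{n}0.png") for n in("top","side")}
print('hold',hold_point_z,'glass',px2w('top',(290+280/6,130+312/6),.067),'glass side',px2w('side',(300+322/6,185+236/6),.067))
out={}
for k,(u,v) in dict(a=(148,210),b=(380,172),c=(410,400),d=(182,432)).items():
    w=px2w('top',(290+u/6,130+v/6),.085)
    for s in (I,{'top':I['top']},{'side':I['side']}):
        p,f=fitnut(s,w[0],w[1],.058); print(k,''.join(s),p.round(4),'deg',round(np.degrees(p[3])%180,1),round(f,1))
        if len(s)==2: out[k]=p
P=np.array([out[k][:2] for k in'abcd']); c=P.mean(0)
Q=np.array([NUTS[k] for k in'abcd'])
X=(P-c);yaw=np.arctan2((Q[:,0]*X[:,1]-Q[:,1]*X[:,0]).sum(),(Q*X).sum())
cs,sn=np.cos(yaw),np.sin(yaw);F=Q@np.array([[cs,sn],[-sn,cs]])+c
print('vessel',c,yaw);print(F.round(4));print('res',(P-F).round(4))
E
```

```text
hold 0.0188 glass [ 0.58532879 -0.06464919  0.067     ] glass side [ 0.58884968 -0.06687552  0.067     ]
a topside [0.639  0.0061 0.0585 2.9715] deg 170.3 42.5
a top [0.6401 0.0054 0.0545 3.1055] deg 177.9 9.4
a side [0.6388 0.0088 0.0575 0.8152] deg 46.7 20.0
b topside [ 0.6579 -0.1128  0.0644  4.2559] deg 63.8 25.4
b top [ 0.6604 -0.1129  0.0529  0.7869] deg 45.1 4.8
b side [ 0.6582 -0.111   0.0638  1.1971] deg 68.6 15.5
c topside [ 0.5379 -0.1313  0.0589  0.7328] deg 42.0 41.6
c top [ 0.5402 -0.1339  0.0254  3.2627] deg 6.9 4.7
c side [ 0.5397 -0.1145  0.046   0.8039] deg 46.1 22.3
d topside [ 0.5204 -0.013   0.0638  1.2837] deg 73.5 16.5
d top [ 0.5222 -0.0127  0.0519  4.0625] deg 52.8 2.2
d side [ 0.5204 -0.0096  0.0613  1.3112] deg 75.1 10.0
vessel [ 0.58880748 -0.06271937] -1.4163250002642174
[[ 0.6389  0.0058]
 [ 0.6573 -0.1128]
 [ 0.5388 -0.1312]
 [ 0.5203 -0.0127]]
res [[ 0.0001  0.0003]
 [ 0.0006  0.    ]
 [-0.0008 -0.    ]
 [ 0.0001 -0.0003]]
```

```bash
cat > ang.py <<'E'
from fit import *
F=dict(a=(.6389,.0058),b=(.6573,-.1128),c=(.5388,-.1312),d=(.5203,-.0127))
def angscan(imgs,k,z,half=11):
    sz=30; res=[]; angs=np.arange(0,180,3)
    for n in imgs:
        o=np.round(proj(n,[*F[k],z+.022])[0]).astype(int)-sz//2
        g=imgs[n].max(2).astype(float)[o[1]:o[1]+sz,o[0]:o[0]+sz]
        m=np.hypot(*(np.mgrid[:sz,:sz]-sz/2))<half
        lo=np.percentile(g[m],4); hi=np.percentile(g[m],75); D=np.clip((hi-g)/(hi-lo),0,1); D=np.where(D<.35,0,D)
        row=[]
        for a in angs:
            r0=render(n,*F[k],z,np.radians(a),o,sz)
            def c(dx,dy): return ((np.roll(r0,(dy,dx),(0,1))-D)**2*m).sum()
            def cs(p): return ((cv2.warpAffine(r0,np.float32([[1,0,p[0]],[0,1,p[1]]]),(sz,sz))-D)**2*m).sum()
            row.append(minimize(cs,[0,0],method='Nelder-Mead',options=dict(maxiter=40,initial_simplex=[[0,0],[1,0],[0,1]])).fun)
        res.append(row)
    res=np.array(res); return angs,res
E
python3 - <<'E'
from ang import *
I={n:cv2.imread(f"pics/{n}0.png") for n in("top","side")}
for k in'abcd':
    A,r=angscan(I,k,.0585 if k in'ac' else .063)
    for i,row in enumerate([*r,r.sum(0)]):
        o=np.argsort(row)[:6]; print(k,('top','side','sum')[i],A[o],row[o].round(1))
E
```

```text
a top [177 174   0 171   3 168] [12.1 12.1 12.3 12.3 12.7 12.8]
a side [36 39 33 30 27 42] [11.  11.  11.3 11.3 11.8 11.9]
a sum [171 174 168 177   0 165] [24.4 24.7 25.3 25.4 25.5 26.3]
b top [42 39 45 36 48 33] [6.4 6.4 6.6 6.8 6.9 7.3]
b side [60 57 63 54 66 51] [15.6 15.7 16.  17.  17.3 18.8]
b sum [57 54 60 51 63 48] [25.  25.2 25.8 26.2 27.6 28. ]
c top [ 6  9  3 12 15  0] [3.9 4.  4.  4.1 4.5 4.5]
c side [39 36 45 42 33 30] [16.8 17.  17.3 17.3 17.8 18.3]
c sum [  3 177   0  12   9 174] [24.7 24.7 24.8 25.3 25.7 25.9]
d top [51 54 48 45 57 60] [2.1 2.1 2.2 2.4 2.4 2.7]
d side [69 72 66 75 63 78] [5.3 5.4 5.7 6.3 7.9 8.1]
d sum [66 69 72 63 75 60] [ 9.5  9.9 10.8 11.2 12.6 13.1]
```

Run:
```python
from ang import *
I={n:cv2.imread(f"pics/{n}0.png") for n in("top","side")}
rows=[]
for n in I:
    raw=[];ov=[]
    for k,a in dict(a=174,b=51,c=6,d=60).items():
        z=.0585 if k in'ac' else .063; sc=8
        o=np.round(proj(n,[*F[k],z+.022])[0]).astype(int)-[12,9]
        t=cv2.resize(I[n][o[1]:o[1]+18,o[0]:o[0]+25],(200,144),interpolation=cv2.INTER_CUBIC)
        t=cv2.convertScaleAbs(t,alpha=1.3); raw.append(t); u=t.copy()
        c,s=np.cos(np.radians(a)),np.sin(np.radians(a))
        p=((proj(n,(box@np.array([[c,s,0],[-s,c,0],[0,0,1]]))+[*F[k],z])-o+.5)*sc).astype(int)
        for i in range(8):
            for b in(1,2,4):
                if i^b>i: cv2.line(u,tuple(map(int,p[i])),tuple(map(int,p[i^b])),(0,0,255) if not(i&1 and (i^b)&1) else (0,255,0),1)
        ov.append(u)
    rows+=[np.hstack(raw),np.hstack(ov)]
cv2.imwrite("pics/ov.png",np.vstack(rows))
```

```text
(no output)
```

View pics/ov.png

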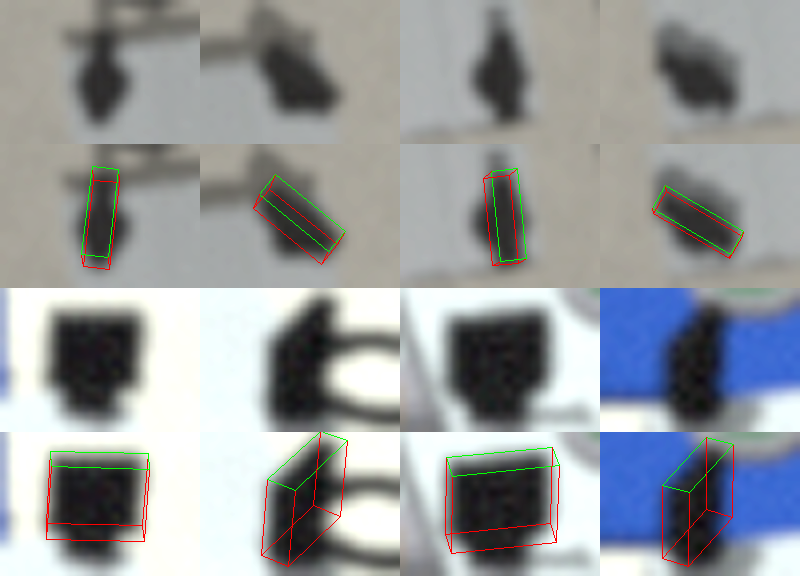

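The overlay puts the blades (from world +x) at about a 174°, b 56°, c 4° and d 66°. The stud positions agree within 1 mm. I'm moving towards b now.

>>> apply_moves([
  {"translation":[0.059,-0.1,0],"rotation":[0,0,0.083]},
  {"translation":[0.118,-0.2,0],"rotation":[0,0,0.166]},
  {"translation":[0.177,-0.3,0],"rotation":[0,0,0.249]},
  {"translation":[0.236,-0.4,0],"rotation":[0,0,0.332]},
  {"translation":[0.295,-0.5,0],"rotation":[0,0,0.415]},
  {"translation":[0.354,-0.6,0],"rotation":[0,0,0.498]},
  {"translation":[0.413,-0.7,0],"rotation":[0,0,0.581]},
  {"translation":[0.472,-0.8,0],"rotation":[0,0,0.664]},
  {"translation":[0.531,-0.9,0],"rotation":[0,0,0.747]},
  {"translation":[0.59,-1,0],"rotation":[0,0,0.83]},
], jaw=0, newtons=20)

```text
t: 0.93
eef_pos: [0.3632, 0.3882, 0.2263]
ee_rot: [3.141, 0.0, 0.112]
force: [0.8, 0.5, -0.3]
width: 0.0437
gripper_force: 0.0
```

```bash
cat > st.py <<'E'
from station import *
import numpy as np
s=get_state()
print('t',round(s['t'],2),'q',s['q'].round(3),'p',s['eef_pos'].round(4),'yaw',np.degrees(s['ee_rot'][2]).round(1),'rp',s['ee_rot'][:2].round(3),'F',s['force'].round(1),'M',s['moment'].round(3),'w',round(s['width']*1e3,2),'g',round(s['gripper_force'],1))
E
python3 st.py
```

```text
t 0.93 q [ 1.188  0.123 -0.303 -0.    -1.146  0.495] p [0.3632 0.3882 0.2263] yaw 6.4 rp [3.141 0.   ] F [ 0.8  0.5 -0.3] M [ 0.007 -0.101  0.008] w 43.68 g 0.0
```

>>> apply_moves([
  {"translation":[0.059,-0.1,0],"rotation":[0,0,0.083]},
  {"translation":[0.118,-0.2,0],"rotation":[0,0,0.166]},
  {"translation":[0.177,-0.3,0],"rotation":[0,0,0.249]},
  {"translation":[0.236,-0.4,0],"rotation":[0,0,0.332]},
  {"translation":[0.295,-0.5,0],"rotation":[0,0,0.415]},
  {"translation":[0.354,-0.6,0],"rotation":[0,0,0.498]},
  {"translation":[0.413,-0.7,0],"rotation":[0,0,0.581]},
  {"translation":[0.472,-0.8,0],"rotation":[0,0,0.664]},
  {"translation":[0.531,-0.9,0],"rotation":[0,0,0.747]},
  {"translation":[0.59,-1,0],"rotation":[0,0,0.83]},
])

```text
t: 1.77
eef_pos: [0.5107, 0.1383, 0.2264]
ee_rot: [-3.141, 0.0, 0.547]
force: [1.2, 1.4, 0.7]
width: 0.0437
gripper_force: 0.0
```

>>> apply_moves([
  {"translation":[0.059,-0.1,0],"rotation":[0,0,0.083]},
  {"translation":[0.118,-0.2,0],"rotation":[0,0,0.166]},
  {"translation":[0.177,-0.3,0],"rotation":[0,0,0.249]},
  {"translation":[0.236,-0.4,0],"rotation":[0,0,0.332]},
  {"translation":[0.295,-0.5,0],"rotation":[0,0,0.415]},
  {"translation":[0.354,-0.6,0],"rotation":[0,0,0.498]},
  {"translation":[0.413,-0.7,0],"rotation":[0,0,0.581]},
  {"translation":[0.472,-0.8,0],"rotation":[0,0,0.664]},
  {"translation":[0.531,-0.9,0],"rotation":[0,0,0.747]},
  {"translation":[0.59,-1,0],"rotation":[0,0,0.83]},
])

```text
t: 2.6
eef_pos: [0.6582, -0.1117, 0.226]
ee_rot: [-3.141, 0.0, 0.981]
force: [0.7, 0.9, -0.4]
width: 0.0437
gripper_force: 0.0
```

```bash
python3 st.py
```

```text
t 2.6 q [ 0.123  0.347 -0.006 -0.    -1.219  2.429] p [ 0.6582 -0.1117  0.226 ] yaw 56.2 rp [-3.141  0.   ] F [ 0.7  0.9 -0.4] M [ 0.017 -0.137  0.019] w 43.71 g 0.0
```

>>> apply_moves([
  {"translation":[0,0,-0.08],"rotation":[0,0,0]},
  {"translation":[0,0,-0.17],"rotation":[0,0,0]},
  {"translation":[-0.002,-0.002,-0.26],"rotation":[0,0,0]},
  {"translation":[-0.004,-0.004,-0.35],"rotation":[0,0,0]},
  {"translation":[-0.004,-0.004,-0.43],"rotation":[0,0,0]},
  {"translation":[-0.004,-0.004,-0.5],"rotation":[0,0,0]},
  {"translation":[-0.004,-0.004,-0.55],"rotation":[0,0,0]},
  {"translation":[-0.004,-0.004,-0.58],"rotation":[0,0,0]},
  {"translation":[-0.004,-0.004,-0.594],"rotation":[0,0,0]},
  {"translation":[-0.004,-0.004,-0.594],"rotation":[0,0,0]},
])

```text
t: 3.43
eef_pos: [0.6568, -0.1113, 0.0776]
ee_rot: [-3.141, 0.001, 0.979]
force: [0.1, -0.1, 1.2]
width: 0.0434
gripper_force: 0.0
```

>>> apply_moves([
  {"translation":[0,0,0],"rotation":[0,0,0]},
  {"translation":[0,0,0],"rotation":[0,0,0]},
  {"translation":[0,0,0],"rotation":[0,0,0]},
  {"translation":[0,0,0],"rotation":[0,0,0]},
  {"translation":[0,0,0],"rotation":[0,0,0]},
  {"translation":[0,0,0],"rotation":[0,0,0]},
  {"translation":[0,0,0],"rotation":[0,0,0]},
  {"translation":[0,0,0],"rotation":[0,0,0]},
  {"translation":[0,0,0],"rotation":[0,0,0]},
  {"translation":[0,0,0],"rotation":[0,0,0]},
], jaw=1, newtons=15)

```text
t: 4.27
eef_pos: [0.6571, -0.1113, 0.0784]
ee_rot: [3.141, -0.0, 0.979]
force: [-1.0, 1.4, 4.2]
width: 0.011
gripper_force: 14.8
```

```bash
python3 st.py
```

```text
t 4.27 q [ 0.124  0.463 -0.186  0.    -0.921  2.426] p [ 0.6571 -0.1113  0.0784] yaw 56.1 rp [ 3.141 -0.   ] F [-1.   1.4  4.2] M [ 0.08   0.176 -0.21 ] w 11.01 g 14.8
```

>>> apply_moves([
  {"translation":[0,0,0.006],"rotation":[0,0,-0.05]},
  {"translation":[0,0,0.006],"rotation":[0,0,-0.1]},
  {"translation":[0,0,0.006],"rotation":[0,0,-0.1]},
  {"translation":[0,0,0.005],"rotation":[0,0,-0.2]},
  {"translation":[0,0,0.004],"rotation":[0,0,-0.3]},
  {"translation":[0,0,0.004],"rotation":[0,0,-0.4]},
  {"translation":[0,0,0.003],"rotation":[0,0,-0.5]},
  {"translation":[0,0,0.002],"rotation":[0,0,-0.6]},
  {"translation":[0,0,0.002],"rotation":[0,0,-0.7]},
  {"translation":[0,0,0.001],"rotation":[0,0,-0.8]},
], jaw=1, newtons=60)

```text
t: 5.1
eef_pos: [0.657, -0.1112, 0.0776]
ee_rot: [-3.141, 0.0, 0.559]
force: [1.9, -0.1, -4.3]
width: 0.0095
gripper_force: 59.9
```

```bash
python3 st.py
```

```text
t 5.1 q [ 0.124  0.465 -0.187 -0.    -0.92   2.006] p [ 0.657  -0.1112  0.0776] yaw 32.0 rp [-3.141  0.   ] F [ 1.9 -0.1 -4.3] M [-0.113 -1.01   0.341] w 9.45 g 59.9
```

>>> apply_moves([
  {"translation":[0,0,-0.0005],"rotation":[0,0,-0.085]},
  {"translation":[0,0,-0.001],"rotation":[0,0,-0.17]},
  {"translation":[0,0,-0.0015],"rotation":[0,0,-0.255]},
  {"translation":[0,0,-0.002],"rotation":[0,0,-0.34]},
  {"translation":[0,0,-0.0026],"rotation":[0,0,-0.425]},
  {"translation":[0,0,-0.003],"rotation":[0,0,-0.51]},
  {"translation":[0,0,-0.0036],"rotation":[0,0,-0.595]},
  {"translation":[0,0,-0.0042],"rotation":[0,0,-0.68]},
  {"translation":[0,0,-0.0048],"rotation":[0,0,-0.765]},
  {"translation":[0,0,-0.0053],"rotation":[0,0,-0.85]},
])

```text
t: 5.93
eef_pos: [0.657, -0.1111, 0.0763]
ee_rot: [-3.141, 0.0, 0.114]
force: [2.7, -0.1, -4.3]
width: 0.0095
gripper_force: 59.9
```

>>> apply_moves([
  {"translation":[0,0,-0.0005],"rotation":[0,0,-0.085]},
  {"translation":[0,0,-0.001],"rotation":[0,0,-0.17]},
  {"translation":[0,0,-0.0015],"rotation":[0,0,-0.255]},
  {"translation":[0,0,-0.002],"rotation":[0,0,-0.34]},
  {"translation":[0,0,-0.0026],"rotation":[0,0,-0.425]},
  {"translation":[0,0,-0.003],"rotation":[0,0,-0.51]},
  {"translation":[0,0,-0.0036],"rotation":[0,0,-0.595]},
  {"translation":[0,0,-0.0042],"rotation":[0,0,-0.68]},
  {"translation":[0,0,-0.0048],"rotation":[0,0,-0.765]},
  {"translation":[0,0,-0.0053],"rotation":[0,0,-0.85]},
])

```text
t: 6.77
eef_pos: [0.657, -0.111, 0.0749]
ee_rot: [-3.141, 0.0, -0.331]
force: [3.0, 0.9, -4.5]
width: 0.0095
gripper_force: 59.9
```

```bash
python3 st.py
```

```text
t 6.77 q [ 0.124  0.467 -0.189 -0.    -0.915  1.116] p [ 0.657  -0.111   0.0749] yaw -18.9 rp [-3.141  0.   ] F [ 3.   0.9 -4.5] M [ 0.113 -0.992  0.301] w 9.5 g 59.9
```

>>> apply_moves([
  {"translation":[0,0,0],"rotation":[0,0,0]},
  {"translation":[0,0,0],"rotation":[0,0,0]},
  {"translation":[0,0,0.01],"rotation":[0,0,0]},
  {"translation":[0,0,0.05],"rotation":[0,0,0]},
  {"translation":[0,0,0.12],"rotation":[0,0,0]},
  {"translation":[0,0,0.19],"rotation":[0,0,0.15]},
  {"translation":[0,0,0.24],"rotation":[0,0,0.35]},
  {"translation":[0,0,0.27],"rotation":[0,0,0.55]},
  {"translation":[0,0,0.28],"rotation":[0,0,0.73]},
  {"translation":[0,0,0.28],"rotation":[0,0,0.73]},
], jaw=0)

```text
t: 7.6
eef_pos: [0.6577, -0.1114, 0.1481]
ee_rot: [3.141, -0.003, 0.057]
force: [-0.4, 0.2, -0.9]
width: 0.0437
gripper_force: 0.0
```

>>> apply_moves([
  {"translation":[-0.05,0.036,0],"rotation":[0,0,0.1]},
  {"translation":[-0.11,0.079,0],"rotation":[0,0,0.2]},
  {"translation":[-0.17,0.123,0],"rotation":[0,0,0.3]},
  {"translation":[-0.23,0.166,0],"rotation":[0,0,0.4]},
  {"translation":[-0.29,0.21,0],"rotation":[0,0,0.5]},
  {"translation":[-0.35,0.253,0],"rotation":[0,0,0.6]},
  {"translation":[-0.41,0.296,0],"rotation":[0,0,0.7]},
  {"translation":[-0.47,0.34,0],"rotation":[0,0,0.8]},
  {"translation":[-0.52,0.376,0],"rotation":[0,0,0.9]},
  {"translation":[-0.548,0.396,0],"rotation":[0,0,1]},
])

```text
t: 8.43
eef_pos: [0.5185, -0.0117, 0.1461]
ee_rot: [-3.141, -0.0, 0.576]
force: [0.3, -0.5, 1.2]
width: 0.0438
gripper_force: 0.0
```

>>> apply_moves([
  {"translation":[0,0,-0.01],"rotation":[0,0,0.2]},
  {"translation":[0,0,-0.03],"rotation":[0,0,0.4]},
  {"translation":[0,0,-0.06],"rotation":[0,0,0.6]},
  {"translation":[0,0,-0.1],"rotation":[0,0,0.8]},
  {"translation":[0,0,-0.15],"rotation":[0,0,1]},
  {"translation":[0,0,-0.2],"rotation":[0,0,1]},
  {"translation":[0,0,-0.24],"rotation":[0,0,1]},
  {"translation":[0,0,-0.26],"rotation":[0,0,1]},
  {"translation":[0,0,-0.268],"rotation":[0,0,1]},
  {"translation":[0,0,-0.268],"rotation":[0,0,1]},
])

```text
t: 9.27
eef_pos: [0.5198, -0.0124, 0.0785]
ee_rot: [-3.141, 0.001, 1.098]
force: [0.3, 0.0, 0.2]
width: 0.0436
gripper_force: 0.0
```

>>> apply_moves([
  {"translation":[0,0,0],"rotation":[0,0,0]},
  {"translation":[0,0,0],"rotation":[0,0,0]},
  {"translation":[0,0,0],"rotation":[0,0,0]},
  {"translation":[0,0,0],"rotation":[0,0,0]},
  {"translation":[0,0,0],"rotation":[0,0,0]},
  {"translation":[0,0,0],"rotation":[0,0,0]},
  {"translation":[0,0,0],"rotation":[0,0,0]},
  {"translation":[0,0,0],"rotation":[0,0,0]},
  {"translation":[0,0,0],"rotation":[0,0,0]},
  {"translation":[0,0,0],"rotation":[0,0,0]},
], jaw=1, newtons=15)

```text
t: 10.1
eef_pos: [0.5197, -0.0122, 0.0788]
ee_rot: [-3.141, -0.0, 1.099]
force: [-4.0, 2.0, 4.7]
width: 0.0104
gripper_force: 14.9
```

```bash
python3 st.py
```

```text
t 10.1 q [ 0.354  0.255 -0.519 -0.    -0.797  2.316] p [ 0.5197 -0.0122  0.0788] yaw 63.0 rp [-3.141 -0.   ] F [-4.   2.   4.7] M [ 0.933  1.219 -0.186] w 10.42 g 14.9
```

>>> apply_moves([
  {"translation":[0,0,0.004],"rotation":[0,0,-0.04]},
  {"translation":[0,0,0.006],"rotation":[0,0,-0.08]},
  {"translation":[0,0,0.006],"rotation":[0,0,-0.1]},
  {"translation":[0,0,0.005],"rotation":[0,0,-0.2]},
  {"translation":[0,0,0.004],"rotation":[0,0,-0.3]},
  {"translation":[0,0,0.004],"rotation":[0,0,-0.4]},
  {"translation":[0,0,0.003],"rotation":[0,0,-0.5]},
  {"translation":[0,0,0.002],"rotation":[0,0,-0.6]},
  {"translation":[0,0,0.002],"rotation":[0,0,-0.7]},
  {"translation":[0,0,0.001],"rotation":[0,0,-0.8]},
], jaw=1, newtons=60)

```text
t: 10.93
eef_pos: [0.5192, -0.012, 0.078]
ee_rot: [-3.14, 0.001, 0.678]
force: [-0.8, 6.2, -6.5]
width: 0.009
gripper_force: 60.0
```

>>> apply_moves([
  {"translation":[0,0,-0.0005],"rotation":[0,0,-0.083]},
  {"translation":[0,0,-0.001],"rotation":[0,0,-0.166]},
  {"translation":[0,0,-0.0015],"rotation":[0,0,-0.25]},
  {"translation":[0,0,-0.002],"rotation":[0,0,-0.333]},
  {"translation":[0,0,-0.0026],"rotation":[0,0,-0.416]},
  {"translation":[0,0,-0.003],"rotation":[0,0,-0.5]},
  {"translation":[0,0,-0.0036],"rotation":[0,0,-0.583]},
  {"translation":[0,0,-0.0042],"rotation":[0,0,-0.666]},
  {"translation":[0,0,-0.0048],"rotation":[0,0,-0.75]},
  {"translation":[0,0,-0.0053],"rotation":[0,0,-0.833]},
])

```text
t: 11.77
eef_pos: [0.5188, -0.0114, 0.0767]
ee_rot: [-3.14, 0.002, 0.242]
force: [-3.1, 10.0, -5.1]
width: 0.0094
gripper_force: 60.0
```

>>> apply_moves([
  {"translation":[0,0,-0.0005],"rotation":[0,0,-0.083]},
  {"translation":[0,0,-0.001],"rotation":[0,0,-0.166]},
  {"translation":[0,0,-0.0015],"rotation":[0,0,-0.25]},
  {"translation":[0,0,-0.002],"rotation":[0,0,-0.333]},
  {"translation":[0,0,-0.0026],"rotation":[0,0,-0.416]},
  {"translation":[0,0,-0.003],"rotation":[0,0,-0.5]},
  {"translation":[0,0,-0.0036],"rotation":[0,0,-0.583]},
  {"translation":[0,0,-0.0042],"rotation":[0,0,-0.666]},
  {"translation":[0,0,-0.0048],"rotation":[0,0,-0.75]},
  {"translation":[0,0,-0.0053],"rotation":[0,0,-0.833]},
])

```text
t: 12.6
eef_pos: [0.5189, -0.0107, 0.0755]
ee_rot: [-3.14, 0.002, -0.194]
force: [-4.0, 13.3, -4.4]
width: 0.0095
gripper_force: 60.0
```

```bash
python3 st.py
```

```text
t 12.6 q [ 0.356  0.259 -0.522 -0.003 -0.791  1.023] p [ 0.5189 -0.0107  0.0755] yaw -11.1 rp [-3.14e+00  2.00e-03] F [-4.  13.3 -4.4] M [5.165 1.749 0.298] w 9.49 g 60.0
```

>>> apply_moves([
  {"translation":[0,0,0],"rotation":[0,0,0]},
  {"translation":[0,0,0],"rotation":[0,0,0]},
  {"translation":[0,0,0.01],"rotation":[0,0,0]},
  {"translation":[0,0,0.05],"rotation":[0,0,0]},
  {"translation":[0,0,0.12],"rotation":[0,0,0]},
  {"translation":[0.02,0.003,0.19],"rotation":[0,0,0]},
  {"translation":[0.06,0.01,0.24],"rotation":[0,0,0.02]},
  {"translation":[0.12,0.02,0.27],"rotation":[0,0,0.05]},
  {"translation":[0.18,0.03,0.27],"rotation":[0,0,0.08]},
  {"translation":[0.24,0.04,0.27],"rotation":[0,0,0.1]},
], jaw=0)

```text
t: 13.43
eef_pos: [0.5814, -0.0025, 0.1461]
ee_rot: [-3.141, -0.003, -0.139]
force: [-0.7, 0.9, 0.3]
width: 0.0436
gripper_force: 0.0
```

>>> apply_moves([
  {"translation":[0.06,0.01,0],"rotation":[0,0,0]},
  {"translation":[0.12,0.02,0],"rotation":[0,0,0]},
  {"translation":[0.18,0.03,0],"rotation":[0,0,0]},
  {"translation":[0.22,0.038,-0.01],"rotation":[0,0,0]},
  {"translation":[0.232,0.04,-0.06],"rotation":[0,0,0]},
  {"translation":[0.232,0.04,-0.13],"rotation":[0,0,0]},
  {"translation":[0.232,0.04,-0.2],"rotation":[0,0,0]},
  {"translation":[0.232,0.04,-0.245],"rotation":[0,0,0]},
  {"translation":[0.232,0.04,-0.266],"rotation":[0,0,0]},
  {"translation":[0.232,0.04,-0.266],"rotation":[0,0,0]},
])

```text
t: 14.27
eef_pos: [0.6367, 0.0073, 0.0758]
ee_rot: [3.14, 0.003, -0.14]
force: [0.5, -0.0, 1.3]
width: 0.0437
gripper_force: 0.0
```

>>> apply_moves([
  {"translation":[0,0,0],"rotation":[0,0,0]},
  {"translation":[0,0,0],"rotation":[0,0,0]},
  {"translation":[0,0,0],"rotation":[0,0,0]},
  {"translation":[0,0,0],"rotation":[0,0,0]},
  {"translation":[0,0,0],"rotation":[0,0,0]},
  {"translation":[0,0,0],"rotation":[0,0,0]},
  {"translation":[0,0,0],"rotation":[0,0,0]},
  {"translation":[0,0,0],"rotation":[0,0,0]},
  {"translation":[0,0,0],"rotation":[0,0,0]},
  {"translation":[0,0,0],"rotation":[0,0,0]},
], jaw=1, newtons=15)

```text
t: 15.1
eef_pos: [0.6381, 0.0077, 0.0776]
ee_rot: [3.142, -0.0, -0.139]
force: [-0.8, -0.8, 3.1]
width: 0.0107
gripper_force: 14.9
```

```bash
python3 st.py
```

```text
t 15.1 q [ 0.317  0.425 -0.255  0.    -0.891  1.114] p [0.6381 0.0077 0.0776] yaw -8.0 rp [ 3.142 -0.   ] F [-0.8 -0.8  3.1] M [-0.122  0.271  0.257] w 10.66 g 14.9
```

>>> apply_moves([
  {"translation":[0,0,0.002],"rotation":[0,0,0]},
  {"translation":[0,0,0.003],"rotation":[0,0,0]},
  {"translation":[0,0,0.003],"rotation":[0,0,-0.05]},
  {"translation":[0,0,0.003],"rotation":[0,0,-0.1]},
  {"translation":[0,0,0.003],"rotation":[0,0,-0.15]},
  {"translation":[0,0,0.002],"rotation":[0,0,-0.2]},
  {"translation":[0,0,0.002],"rotation":[0,0,-0.25]},
  {"translation":[0,0,0.002],"rotation":[0,0,-0.3]},
  {"translation":[0,0,0.001],"rotation":[0,0,-0.35]},
  {"translation":[0,0,0.001],"rotation":[0,0,-0.4]},
], jaw=1, newtons=60)

```text
t: 15.93
eef_pos: [0.6381, 0.0079, 0.0771]
ee_rot: [-3.141, -0.0, -0.35]
force: [1.5, 0.4, -2.2]
width: 0.0097
gripper_force: 59.5
```

```bash
python3 st.py
```

```text
t 15.93 q [ 0.317  0.425 -0.255 -0.    -0.89   0.903] p [0.6381 0.0079 0.0771] yaw -20.1 rp [-3.141 -0.   ] F [ 1.5  0.4 -2.2] M [ 0.022 -0.672  0.317] w 9.67 g 59.5
```

>>> apply_moves([
  {"translation":[0,0,0],"rotation":[0,0,-0.05]},
  {"translation":[0,0,-0.001],"rotation":[0,0,-0.1]},
  {"translation":[0,0,-0.001],"rotation":[0,0,-0.15]},
  {"translation":[0,0,-0.001],"rotation":[0,0,-0.2]},
  {"translation":[0,0,-0.002],"rotation":[0,0,-0.25]},
  {"translation":[0,0,-0.002],"rotation":[0,0,-0.3]},
  {"translation":[0,0,-0.002],"rotation":[0,0,-0.35]},
  {"translation":[0,0,-0.003],"rotation":[0,0,-0.4]},
  {"translation":[0,0,-0.003],"rotation":[0,0,-0.45]},
  {"translation":[0,0,-0.003],"rotation":[0,0,-0.5]},
])

```text
t: 16.77
eef_pos: [0.6382, 0.0081, 0.0764]
ee_rot: [-3.141, -0.0, -0.612]
force: [2.0, -0.4, -2.0]
width: 0.0093
gripper_force: 59.5
```

```bash
python3 st.py
```

```text
t 16.77 q [ 0.318  0.426 -0.256 -0.    -0.889  0.641] p [0.6382 0.0081 0.0764] yaw -35.1 rp [-3.141 -0.   ] F [ 2.  -0.4 -2. ] M [ 0.279 -0.657  0.336] w 9.28 g 59.5
```

>>> apply_moves([
  {"translation":[0,0,0],"rotation":[0,0,-0.06]},
  {"translation":[0,0,-0.001],"rotation":[0,0,-0.12]},
  {"translation":[0,0,-0.001],"rotation":[0,0,-0.18]},
  {"translation":[0,0,-0.001],"rotation":[0,0,-0.24]},
  {"translation":[0,0,-0.002],"rotation":[0,0,-0.3]},
  {"translation":[0,0,-0.002],"rotation":[0,0,-0.36]},
  {"translation":[0,0,-0.003],"rotation":[0,0,-0.42]},
  {"translation":[0,0,-0.003],"rotation":[0,0,-0.48]},
  {"translation":[0,0,-0.004],"rotation":[0,0,-0.54]},
  {"translation":[0,0,-0.004],"rotation":[0,0,-0.6]},
])

```text
t: 17.6
eef_pos: [0.6384, 0.0083, 0.0758]
ee_rot: [-3.14, -0.0, -0.926]
force: [1.8, 2.5, 0.4]
width: 0.01
gripper_force: 59.5
```

```bash
python3 st.py
```

```text
t 17.6 q [ 0.318  0.427 -0.256 -0.    -0.887  0.327] p [0.6384 0.0083 0.0758] yaw -53.0 rp [-3.14 -0.  ] F [1.8 2.5 0.4] M [ 0.651 -0.419  0.394] w 9.95 g 59.5
```

>>> apply_moves([
  {"translation":[0,0,0],"rotation":[0,0,-0.025]},
  {"translation":[0,0,0],"rotation":[0,0,-0.05]},
  {"translation":[0,0,0],"rotation":[0,0,-0.075]},
  {"translation":[0,0,-0.001],"rotation":[0,0,-0.1]},
  {"translation":[0,0,-0.001],"rotation":[0,0,-0.125]},
  {"translation":[0,0,-0.001],"rotation":[0,0,-0.15]},
  {"translation":[0,0,-0.001],"rotation":[0,0,-0.175]},
  {"translation":[0,0,-0.002],"rotation":[0,0,-0.2]},
  {"translation":[0,0,-0.002],"rotation":[0,0,-0.225]},
  {"translation":[0,0,-0.002],"rotation":[0,0,-0.25]},
])

```text
t: 18.43
eef_pos: [0.6385, 0.0082, 0.0757]
ee_rot: [-3.14, -0.0, -1.056]
force: [1.1, 4.7, 1.6]
width: 0.01
gripper_force: 59.5
```

```bash
python3 st.py
```

```text
t 18.43 q [ 0.318  0.427 -0.256 -0.    -0.886  0.197] p [0.6385 0.0082 0.0757] yaw -60.5 rp [-3.14 -0.  ] F [1.1 4.7 1.6] M [ 1.938 -0.661  0.513] w 9.99 g 59.5
```

>>> apply_moves([
  {"translation":[0,0,0],"rotation":[0,0,0]},
  {"translation":[0,0,0],"rotation":[0,0,0]},
  {"translation":[0,0,0.01],"rotation":[0,0,0]},
  {"translation":[0,0,0.05],"rotation":[0,0,0]},
  {"translation":[0,0,0.12],"rotation":[0,0,0]},
  {"translation":[0,0,0.19],"rotation":[0,0,0.1]},
  {"translation":[-0.02,-0.027,0.24],"rotation":[0,0,0.2]},
  {"translation":[-0.06,-0.082,0.27],"rotation":[0,0,0.3]},
  {"translation":[-0.1,-0.137,0.27],"rotation":[0,0,0.4]},
  {"translation":[-0.14,-0.192,0.27],"rotation":[0,0,0.5]},
], jaw=0)

```text
t: 19.27
eef_pos: [0.6026, -0.041, 0.1442]
ee_rot: [-3.141, -0.001, -0.791]
force: [0.3, 0.5, -0.2]
width: 0.0437
gripper_force: 0.0
```

>>> apply_moves([
  {"translation":[-0.04,-0.055,0],"rotation":[0,0,0.1]},
  {"translation":[-0.08,-0.11,0],"rotation":[0,0,0.2]},
  {"translation":[-0.12,-0.164,0],"rotation":[0,0,0.3]},
  {"translation":[-0.16,-0.22,0],"rotation":[0,0,0.4]},
  {"translation":[-0.2,-0.274,0],"rotation":[0,0,0.5]},
  {"translation":[-0.23,-0.316,0],"rotation":[0,0,0.6]},
  {"translation":[-0.25,-0.343,0],"rotation":[0,0,0.7]},
  {"translation":[-0.26,-0.356,0],"rotation":[0,0,0.8]},
  {"translation":[-0.26,-0.356,-0.02],"rotation":[0,0,0.9]},
  {"translation":[-0.26,-0.356,-0.05],"rotation":[0,0,1]},
])

```text
t: 20.1
eef_pos: [0.538, -0.13, 0.1317]
ee_rot: [-3.141, -0.002, -0.269]
force: [0.6, 0.1, 0.3]
width: 0.0441
gripper_force: 0.0
```

>>> apply_moves([
  {"translation":[0,0,-0.01],"rotation":[0,0,0.2]},
  {"translation":[0,0,-0.03],"rotation":[0,0,0.4]},
  {"translation":[0,0,-0.06],"rotation":[0,0,0.6]},
  {"translation":[0,0,-0.12],"rotation":[0,0,0.63]},
  {"translation":[0,0,-0.17],"rotation":[0,0,0.63]},
  {"translation":[0,0,-0.2],"rotation":[0,0,0.63]},
  {"translation":[0,0,-0.212],"rotation":[0,0,0.63]},
  {"translation":[0,0,-0.214],"rotation":[0,0,0.63]},
  {"translation":[0,0,-0.214],"rotation":[0,0,0.63]},
  {"translation":[0,0,-0.214],"rotation":[0,0,0.63]},
])

```text
t: 20.93
eef_pos: [0.5384, -0.1293, 0.0775]
ee_rot: [3.141, -0.001, 0.06]
force: [0.1, -0.4, 0.3]
width: 0.0435
gripper_force: 0.0
```

>>> apply_moves([
  {"translation":[0,0,0],"rotation":[0,0,0]},
  {"translation":[0,0,0],"rotation":[0,0,0]},
  {"translation":[0,0,0],"rotation":[0,0,0]},
  {"translation":[0,0,0],"rotation":[0,0,0]},
  {"translation":[0,0,0],"rotation":[0,0,0]},
  {"translation":[0,0,0],"rotation":[0,0,0]},
  {"translation":[0,0,0],"rotation":[0,0,0]},
  {"translation":[0,0,0],"rotation":[0,0,0]},
  {"translation":[0,0,0],"rotation":[0,0,0]},
  {"translation":[0,0,0],"rotation":[0,0,0]},
], jaw=1, newtons=15)

```text
t: 21.77
eef_pos: [0.5379, -0.1293, 0.0768]
ee_rot: [3.142, -0.0, 0.06]
force: [0.3, -0.3, 0.3]
width: 0.0107
gripper_force: 14.9
```

```bash
python3 st.py
```

```text
t 21.77 q [ 0.118  0.306 -0.449  0.    -0.816  1.512] p [ 0.5379 -0.1293  0.0768] yaw 3.4 rp [ 3.142 -0.   ] F [ 0.3 -0.3  0.3] M [-0.108  0.056  0.189] w 10.69 g 14.9
```

>>> apply_moves([
  {"translation":[0,0,0],"rotation":[0,0,0]},
  {"translation":[0,0,0],"rotation":[0,0,0]},
  {"translation":[0,0,0],"rotation":[0,0,-0.05]},
  {"translation":[0,0,0],"rotation":[0,0,-0.1]},
  {"translation":[0,0,0],"rotation":[0,0,-0.15]},
  {"translation":[0,0,-0.001],"rotation":[0,0,-0.2]},
  {"translation":[0,0,-0.001],"rotation":[0,0,-0.25]},
  {"translation":[0,0,-0.001],"rotation":[0,0,-0.3]},
  {"translation":[0,0,-0.002],"rotation":[0,0,-0.35]},
  {"translation":[0,0,-0.002],"rotation":[0,0,-0.4]},
], jaw=1, newtons=60)

```text
t: 22.6
eef_pos: [0.5379, -0.1292, 0.0761]
ee_rot: [-3.142, 0.0, -0.151]
force: [0.5, -0.3, -1.5]
width: 0.0097
gripper_force: 59.4
```

```bash
python3 st.py
```

```text
t 22.6 q [ 0.118  0.307 -0.449 -0.    -0.815  1.302] p [ 0.5379 -0.1292  0.0761] yaw -8.7 rp [-3.142  0.   ] F [ 0.5 -0.3 -1.5] M [ 0.078 -0.172  0.32 ] w 9.67 g 59.4
```

>>> apply_moves([
  {"translation":[0,0,0],"rotation":[0,0,-0.04]},
  {"translation":[0,0,-0.001],"rotation":[0,0,-0.08]},
  {"translation":[0,0,-0.001],"rotation":[0,0,-0.12]},
  {"translation":[0,0,-0.001],"rotation":[0,0,-0.16]},
  {"translation":[0,0,-0.001],"rotation":[0,0,-0.2]},
  {"translation":[0,0,-0.002],"rotation":[0,0,-0.24]},
  {"translation":[0,0,-0.002],"rotation":[0,0,-0.28]},
  {"translation":[0,0,-0.002],"rotation":[0,0,-0.32]},
  {"translation":[0,0,-0.002],"rotation":[0,0,-0.36]},
  {"translation":[0,0,-0.003],"rotation":[0,0,-0.4]},
])

```text
t: 23.43
eef_pos: [0.5379, -0.1292, 0.0755]
ee_rot: [-3.141, 0.0, -0.361]
force: [-0.3, 4.5, -0.6]
width: 0.0093
gripper_force: 59.4
```

```bash
python3 st.py
```

```text
t 23.43 q [ 0.118  0.308 -0.45  -0.    -0.813  1.091] p [ 0.5379 -0.1292  0.0755] yaw -20.7 rp [-3.141  0.   ] F [-0.3  4.5 -0.6] M [1.299 0.038 0.272] w 9.34 g 59.4
```

>>> apply_moves([
  {"translation":[0,0,0],"rotation":[0,0,-0.05]},
  {"translation":[0,0,-0.001],"rotation":[0,0,-0.1]},
  {"translation":[0,0,-0.001],"rotation":[0,0,-0.15]},
  {"translation":[0,0,-0.001],"rotation":[0,0,-0.2]},
  {"translation":[0,0,-0.002],"rotation":[0,0,-0.25]},
  {"translation":[0,0,-0.002],"rotation":[0,0,-0.3]},
  {"translation":[0,0,-0.002],"rotation":[0,0,-0.35]},
  {"translation":[0,0,-0.003],"rotation":[0,0,-0.4]},
  {"translation":[0,0,-0.003],"rotation":[0,0,-0.45]},
  {"translation":[0,0,-0.003],"rotation":[0,0,-0.5]},
])

```text
t: 24.27
eef_pos: [0.538, -0.129, 0.0751]
ee_rot: [-3.141, -0.0, -0.623]
force: [0.1, 4.2, 2.3]
width: 0.0096
gripper_force: 59.4
```

```bash
python3 st.py
```

```text
t 24.27 q [ 0.118  0.308 -0.451 -0.    -0.812  0.829] p [ 0.538  -0.129   0.0751] yaw -35.7 rp [-3.141 -0.   ] F [0.1 4.2 2.3] M [1.673 0.239 0.414] w 9.57 g 59.4
```

>>> apply_moves([
  {"translation":[0,0,0],"rotation":[0,0,-0.02]},
  {"translation":[0,0,0],"rotation":[0,0,-0.04]},
  {"translation":[0,0,0],"rotation":[0,0,-0.06]},
  {"translation":[0,0,0],"rotation":[0,0,-0.08]},
  {"translation":[0,0,-0.001],"rotation":[0,0,-0.1]},
  {"translation":[0,0,-0.001],"rotation":[0,0,-0.12]},
  {"translation":[0,0,-0.001],"rotation":[0,0,-0.14]},
  {"translation":[0,0,-0.001],"rotation":[0,0,-0.16]},
  {"translation":[0,0,-0.001],"rotation":[0,0,-0.18]},
  {"translation":[0,0,-0.001],"rotation":[0,0,-0.2]},
])

```text
t: 25.1
eef_pos: [0.5381, -0.129, 0.075]
ee_rot: [-3.141, -0.0, -0.726]
force: [-2.1, 5.0, 5.1]
width: 0.0094
gripper_force: 59.4
```

```bash
python3 st.py
```

```text
t 25.1 q [ 0.118  0.308 -0.451 -0.    -0.811  0.726] p [ 0.5381 -0.129   0.075 ] yaw -41.6 rp [-3.141 -0.   ] F [-2.1  5.   5.1] M [2.193 0.588 0.481] w 9.38 g 59.4
```

c is snug (rise of about 0.18 N m). I'll re-check a now that c is down, before starting on b and d.

>>> apply_moves([
  {"translation":[0,0,0],"rotation":[0,0,0]},
  {"translation":[0,0,0],"rotation":[0,0,0]},
  {"translation":[0,0,0.01],"rotation":[0,0,0]},
  {"translation":[0,0,0.05],"rotation":[0,0,0]},
  {"translation":[0,0,0.12],"rotation":[0,0,0]},
  {"translation":[0,0,0.19],"rotation":[0,0,-0.1]},
  {"translation":[0.02,0.027,0.24],"rotation":[0,0,-0.2]},
  {"translation":[0.06,0.082,0.27],"rotation":[0,0,-0.3]},
  {"translation":[0.1,0.137,0.27],"rotation":[0,0,-0.4]},
  {"translation":[0.14,0.192,0.27],"rotation":[0,0,-0.5]},
], jaw=0)

```text
t: 25.93
eef_pos: [0.5738, -0.0812, 0.1439]
ee_rot: [-3.14, -0.001, -0.991]
force: [-0.3, 0.0, -0.4]
width: 0.0439
gripper_force: 0.0
```

>>> apply_moves([
  {"translation":[0.06,0.082,0],"rotation":[0,0,-0.08]},
  {"translation":[0.12,0.164,0],"rotation":[0,0,-0.08]},
  {"translation":[0.18,0.247,0],"rotation":[0,0,-0.08]},
  {"translation":[0.23,0.316,0],"rotation":[0,0,-0.08]},
  {"translation":[0.26,0.356,-0.03],"rotation":[0,0,-0.08]},
  {"translation":[0.26,0.356,-0.1],"rotation":[0,0,-0.08]},
  {"translation":[0.26,0.356,-0.18],"rotation":[0,0,-0.08]},
  {"translation":[0.26,0.356,-0.24],"rotation":[0,0,-0.08]},
  {"translation":[0.26,0.356,-0.266],"rotation":[0,0,-0.08]},
  {"translation":[0.26,0.356,-0.266],"rotation":[0,0,-0.08]},
])

```text
t: 26.77
eef_pos: [0.6366, 0.007, 0.0737]
ee_rot: [3.138, 0.001, -1.03]
force: [-0.3, -0.5, 0.4]
width: 0.0434
gripper_force: 0.0
```

>>> apply_moves([
  {"translation":[0,0,0],"rotation":[0,0,0]},
  {"translation":[0,0,0],"rotation":[0,0,0]},
  {"translation":[0,0,0],"rotation":[0,0,0]},
  {"translation":[0,0,0],"rotation":[0,0,0]},
  {"translation":[0,0,0],"rotation":[0,0,0]},
  {"translation":[0,0,0],"rotation":[0,0,0]},
  {"translation":[0,0,0],"rotation":[0,0,0]},
  {"translation":[0,0,0],"rotation":[0,0,0]},
  {"translation":[0,0,0],"rotation":[0,0,0]},
  {"translation":[0,0,0],"rotation":[0,0,0]},
], jaw=1, newtons=25)

```text
t: 27.6
eef_pos: [0.6387, 0.008, 0.0761]
ee_rot: [-3.14, -0.001, -1.029]
force: [1.6, 2.5, 3.4]
width: 0.0101
gripper_force: 25.0
```

```bash
python3 st.py
```

```text
t 27.6 q [ 0.318  0.426 -0.256  0.    -0.887  0.224] p [0.6387 0.008  0.0761] yaw -59.0 rp [-3.14e+00 -1.00e-03] F [1.6 2.5 3.4] M [ 0.785 -0.609  0.226] w 10.11 g 25.0
```

>>> apply_moves([
  {"translation":[0,0,0],"rotation":[0,0,0]},
  {"translation":[0,0,0],"rotation":[0,0,0]},
  {"translation":[0,0,0],"rotation":[0,0,0]},
  {"translation":[0,0,0],"rotation":[0,0,-0.01]},
  {"translation":[0,0,0],"rotation":[0,0,-0.02]},
  {"translation":[0,0,0],"rotation":[0,0,-0.03]},
  {"translation":[0,0,0],"rotation":[0,0,-0.04]},
  {"translation":[0,0,0],"rotation":[0,0,-0.05]},
  {"translation":[0,0,0],"rotation":[0,0,-0.06]},
  {"translation":[0,0,0],"rotation":[0,0,-0.07]},
], jaw=1, newtons=60)

```text
t: 28.43
eef_pos: [0.6386, 0.008, 0.0761]
ee_rot: [-3.14, -0.001, -1.066]
force: [2.0, 2.7, 4.4]
width: 0.0099
gripper_force: 60.1
```

```bash
python3 st.py
```

```text
t 28.43 q [ 0.318  0.426 -0.256  0.    -0.887  0.187] p [0.6386 0.008  0.0761] yaw -61.1 rp [-3.14e+00 -1.00e-03] F [2.  2.7 4.4] M [ 0.948 -0.696  0.549] w 9.94 g 60.1
```

>>> apply_moves([
  {"translation":[0,0,0],"rotation":[0,0,0]},
  {"translation":[0,0,0],"rotation":[0,0,0]},
  {"translation":[0,0,0.01],"rotation":[0,0,0]},
  {"translation":[0,0,0.05],"rotation":[0,0,0]},
  {"translation":[0,0,0.12],"rotation":[0,0,0]},
  {"translation":[0,0,0.19],"rotation":[0,0,0.1]},
  {"translation":[0.005,-0.03,0.24],"rotation":[0,0,0.25]},
  {"translation":[0.015,-0.09,0.27],"rotation":[0,0,0.4]},
  {"translation":[0.025,-0.15,0.27],"rotation":[0,0,0.55]},
  {"translation":[0.036,-0.225,0.27],"rotation":[0,0,0.7]},
], jaw=0)

```text
t: 29.27
eef_pos: [0.6471, -0.0487, 0.1446]
ee_rot: [-3.141, -0.001, -0.695]
force: [-0.5, -0.3, 0.4]
width: 0.0436
gripper_force: 0.0
```

>>> apply_moves([
  {"translation":[0.01,-0.06,0],"rotation":[0,0,0.2]},
  {"translation":[0.02,-0.13,0],"rotation":[0,0,0.4]},
  {"translation":[0.03,-0.19,0],"rotation":[0,0,0.6]},
  {"translation":[0.038,-0.24,0],"rotation":[0,0,0.7]},
  {"translation":[0.04,-0.25,-0.03],"rotation":[0,0,0.7]},
  {"translation":[0.04,-0.25,-0.1],"rotation":[0,0,0.7]},
  {"translation":[0.04,-0.25,-0.18],"rotation":[0,0,0.7]},
  {"translation":[0.04,-0.25,-0.24],"rotation":[0,0,0.7]},
  {"translation":[0.04,-0.25,-0.268],"rotation":[0,0,0.7]},
  {"translation":[0.04,-0.25,-0.268],"rotation":[0,0,0.7]},
])

```text
t: 30.1
eef_pos: [0.6554, -0.1109, 0.074]
ee_rot: [3.14, 0.004, -0.334]
force: [-0.3, -0.5, -0.6]
width: 0.0441
gripper_force: 0.0
```

>>> apply_moves([
  {"translation":[0,0,0],"rotation":[0,0,0]},
  {"translation":[0,0,0],"rotation":[0,0,0]},
  {"translation":[0,0,0],"rotation":[0,0,0]},
  {"translation":[0,0,0],"rotation":[0,0,0]},
  {"translation":[0,0,0],"rotation":[0,0,0]},
  {"translation":[0,0,0],"rotation":[0,0,0]},
  {"translation":[0,0,0],"rotation":[0,0,0]},
  {"translation":[0,0,0],"rotation":[0,0,0]},
  {"translation":[0,0,0],"rotation":[0,0,0]},
  {"translation":[0,0,0],"rotation":[0,0,0]},
], jaw=1, newtons=60)

```text
t: 30.93
eef_pos: [0.6571, -0.1111, 0.0765]
ee_rot: [-3.141, -0.001, -0.333]
force: [-0.6, 1.1, 3.7]
width: 0.0095
gripper_force: 60.0
```

>>> apply_moves([
  {"translation":[0,0,0],"rotation":[0,0,-0.05]},
  {"translation":[0,0,-0.001],"rotation":[0,0,-0.1]},
  {"translation":[0,0,-0.001],"rotation":[0,0,-0.15]},
  {"translation":[0,0,-0.001],"rotation":[0,0,-0.2]},
  {"translation":[0,0,-0.002],"rotation":[0,0,-0.25]},
  {"translation":[0,0,-0.002],"rotation":[0,0,-0.3]},
  {"translation":[0,0,-0.002],"rotation":[0,0,-0.35]},
  {"translation":[0,0,-0.003],"rotation":[0,0,-0.4]},
  {"translation":[0,0,-0.003],"rotation":[0,0,-0.45]},
  {"translation":[0,0,-0.003],"rotation":[0,0,-0.5]},
])

```text
t: 31.77
eef_pos: [0.6572, -0.111, 0.0757]
ee_rot: [-3.141, -0.001, -0.596]
force: [-0.6, -0.3, 3.8]
width: 0.0095
gripper_force: 60.0
```

```bash
python3 st.py
```

```text
t 31.77 q [ 0.125  0.466 -0.189  0.    -0.915  0.85 ] p [ 0.6572 -0.111   0.0757] yaw -34.1 rp [-3.141e+00 -1.000e-03] F [-0.6 -0.3  3.8] M [0.294 0.324 0.249] w 9.55 g 60.0
```

>>> apply_moves([
  {"translation":[0,0,0],"rotation":[0,0,-0.05]},
  {"translation":[0,0,-0.001],"rotation":[0,0,-0.1]},
  {"translation":[0,0,-0.001],"rotation":[0,0,-0.15]},
  {"translation":[0,0,-0.001],"rotation":[0,0,-0.2]},
  {"translation":[0,0,-0.002],"rotation":[0,0,-0.25]},
  {"translation":[0,0,-0.002],"rotation":[0,0,-0.3]},
  {"translation":[0,0,-0.002],"rotation":[0,0,-0.35]},
  {"translation":[0,0,-0.003],"rotation":[0,0,-0.4]},
  {"translation":[0,0,-0.003],"rotation":[0,0,-0.45]},
  {"translation":[0,0,-0.003],"rotation":[0,0,-0.5]},
])

```text
t: 32.6
eef_pos: [0.6572, -0.111, 0.0749]
ee_rot: [-3.141, -0.0, -0.857]
force: [-1.9, 1.2, 3.6]
width: 0.0097
gripper_force: 60.0
```

```bash
python3 st.py
```

```text
t 32.6 q [ 0.125  0.467 -0.19   0.    -0.914  0.588] p [ 0.6572 -0.111   0.0749] yaw -49.1 rp [-3.141 -0.   ] F [-1.9  1.2  3.6] M [0.365 0.337 0.302] w 9.71 g 60.0
```

>>> apply_moves([
  {"translation":[0,0,0],"rotation":[0,0,-0.05]},
  {"translation":[0,0,-0.001],"rotation":[0,0,-0.1]},
  {"translation":[0,0,-0.001],"rotation":[0,0,-0.15]},
  {"translation":[0,0,-0.001],"rotation":[0,0,-0.2]},
  {"translation":[0,0,-0.002],"rotation":[0,0,-0.25]},
  {"translation":[0,0,-0.002],"rotation":[0,0,-0.3]},
  {"translation":[0,0,-0.002],"rotation":[0,0,-0.35]},
  {"translation":[0,0,-0.003],"rotation":[0,0,-0.4]},
  {"translation":[0,0,-0.003],"rotation":[0,0,-0.45]},
  {"translation":[0,0,-0.003],"rotation":[0,0,-0.5]},
])

```text
t: 33.43
eef_pos: [0.6572, -0.111, 0.0747]
ee_rot: [-3.141, -0.001, -1.119]
force: [-2.0, 2.0, 7.2]
width: 0.0095
gripper_force: 60.1
```

```bash
python3 st.py
```

```text
t 33.43 q [ 0.125  0.467 -0.19   0.    -0.913  0.327] p [ 0.6572 -0.111   0.0747] yaw -64.1 rp [-3.141e+00 -1.000e-03] F [-2.   2.   7.2] M [0.609 0.871 0.399] w 9.5 g 60.1
```

>>> apply_moves([
  {"translation":[0,0,0],"rotation":[0,0,-0.02]},
  {"translation":[0,0,0],"rotation":[0,0,-0.04]},
  {"translation":[0,0,0],"rotation":[0,0,-0.06]},
  {"translation":[0,0,0],"rotation":[0,0,-0.08]},
  {"translation":[0,0,0],"rotation":[0,0,-0.1]},
  {"translation":[0,0,0],"rotation":[0,0,-0.12]},
  {"translation":[0,0,0],"rotation":[0,0,-0.14]},
  {"translation":[0,0,0],"rotation":[0,0,-0.16]},
  {"translation":[0,0,0],"rotation":[0,0,-0.18]},
  {"translation":[0,0,0],"rotation":[0,0,-0.2]},
])

```text
t: 34.27
eef_pos: [0.6572, -0.111, 0.0747]
ee_rot: [-3.141, -0.001, -1.223]
force: [-2.1, 2.1, 6.8]
width: 0.0098
gripper_force: 60.1
```

```bash
python3 st.py
```

```text
t 34.27 q [ 0.125  0.467 -0.19   0.001 -0.913  0.223] p [ 0.6572 -0.111   0.0747] yaw -70.1 rp [-3.141e+00 -1.000e-03] F [-2.1  2.1  6.8] M [0.624 0.812 0.49 ] w 9.83 g 60.1
```

>>> apply_moves([
  {"translation":[0,0,0],"rotation":[0,0,0]},
  {"translation":[0,0,0],"rotation":[0,0,0]},
  {"translation":[0,0,0.01],"rotation":[0,0,0]},
  {"translation":[0,0,0.05],"rotation":[0,0,0]},
  {"translation":[0,0,0.12],"rotation":[0,0,0]},
  {"translation":[0,0,0.19],"rotation":[0,0,0.15]},
  {"translation":[-0.03,0.022,0.24],"rotation":[0,0,0.35]},
  {"translation":[-0.07,0.051,0.27],"rotation":[0,0,0.55]},
  {"translation":[-0.11,0.08,0.27],"rotation":[0,0,0.75]},
  {"translation":[-0.152,0.112,0.27],"rotation":[0,0,0.97]},
], jaw=0)

```text
t: 35.1
eef_pos: [0.619, -0.083, 0.1427]
ee_rot: [-3.14, -0.001, -0.711]
force: [-0.9, -0.3, -0.1]
width: 0.0437
gripper_force: 0.0
```

>>> apply_moves([
  {"translation":[-0.06,0.044,0],"rotation":[0,0,0.2]},
  {"translation":[-0.14,0.102,0],"rotation":[0,0,0.4]},
  {"translation":[-0.22,0.16,0],"rotation":[0,0,0.6]},
  {"translation":[-0.3,0.218,0],"rotation":[0,0,0.8]},
  {"translation":[-0.36,0.261,0],"rotation":[0,0,1]},
  {"translation":[-0.395,0.287,-0.01],"rotation":[0,0,1]},
  {"translation":[-0.4,0.29,-0.06],"rotation":[0,0,1]},
  {"translation":[-0.4,0.29,-0.14],"rotation":[0,0,1]},
  {"translation":[-0.4,0.29,-0.21],"rotation":[0,0,1]},
  {"translation":[-0.4,0.29,-0.26],"rotation":[0,0,1]},
])

```text
t: 35.93
eef_pos: [0.5188, -0.0106, 0.0754]
ee_rot: [3.142, 0.0, -0.195]
force: [0.2, -0.2, 0.1]
width: 0.0439
gripper_force: 0.0
```

>>> apply_moves([
  {"translation":[0,0,0],"rotation":[0,0,0]},
  {"translation":[0,0,0],"rotation":[0,0,0]},
  {"translation":[0,0,0],"rotation":[0,0,0]},
  {"translation":[0,0,0],"rotation":[0,0,0]},
  {"translation":[0,0,0],"rotation":[0,0,0]},
  {"translation":[0,0,0],"rotation":[0,0,0]},
  {"translation":[0,0,0],"rotation":[0,0,0]},
  {"translation":[0,0,0],"rotation":[0,0,0]},
  {"translation":[0,0,0],"rotation":[0,0,0]},
  {"translation":[0,0,0],"rotation":[0,0,0]},
], jaw=1, newtons=60)

```text
t: 36.77
eef_pos: [0.5194, -0.0105, 0.0769]
ee_rot: [-3.141, -0.001, -0.192]
force: [-0.8, 0.4, 6.4]
width: 0.0096
gripper_force: 60.0
```

>>> apply_moves([
  {"translation":[0,0,0],"rotation":[0,0,-0.05]},
  {"translation":[0,0,-0.001],"rotation":[0,0,-0.1]},
  {"translation":[0,0,-0.001],"rotation":[0,0,-0.15]},
  {"translation":[0,0,-0.001],"rotation":[0,0,-0.2]},
  {"translation":[0,0,-0.002],"rotation":[0,0,-0.25]},
  {"translation":[0,0,-0.002],"rotation":[0,0,-0.3]},
  {"translation":[0,0,-0.002],"rotation":[0,0,-0.35]},
  {"translation":[0,0,-0.003],"rotation":[0,0,-0.4]},
  {"translation":[0,0,-0.003],"rotation":[0,0,-0.45]},
  {"translation":[0,0,-0.003],"rotation":[0,0,-0.5]},
])

```text
t: 37.6
eef_pos: [0.5195, -0.0102, 0.0762]
ee_rot: [-3.141, -0.001, -0.454]
force: [-1.1, 1.6, 5.7]
width: 0.0094
gripper_force: 60.0
```

```bash
python3 st.py
```

```text
t 37.6 q [ 0.359  0.257 -0.524  0.    -0.788  0.758] p [ 0.5195 -0.0102  0.0762] yaw -26.0 rp [-3.141e+00 -1.000e-03] F [-1.1  1.6  5.7] M [0.693 0.384 0.289] w 9.43 g 60.0
```

>>> apply_moves([
  {"translation":[0,0,0],"rotation":[0,0,-0.05]},
  {"translation":[0,0,-0.001],"rotation":[0,0,-0.1]},
  {"translation":[0,0,-0.001],"rotation":[0,0,-0.15]},
  {"translation":[0,0,-0.001],"rotation":[0,0,-0.2]},
  {"translation":[0,0,-0.002],"rotation":[0,0,-0.25]},
  {"translation":[0,0,-0.002],"rotation":[0,0,-0.3]},
  {"translation":[0,0,-0.002],"rotation":[0,0,-0.35]},
  {"translation":[0,0,-0.003],"rotation":[0,0,-0.4]},
  {"translation":[0,0,-0.003],"rotation":[0,0,-0.45]},
  {"translation":[0,0,-0.003],"rotation":[0,0,-0.5]},
])

```text
t: 38.43
eef_pos: [0.5196, -0.01, 0.0756]
ee_rot: [-3.14, -0.001, -0.716]
force: [-2.0, 3.8, 7.5]
width: 0.0093
gripper_force: 60.0
```

```bash
python3 st.py
```

```text
t 38.43 q [ 0.359  0.258 -0.524  0.    -0.787  0.496] p [ 0.5196 -0.01    0.0756] yaw -41.0 rp [-3.14e+00 -1.00e-03] F [-2.   3.8  7.5] M [1.109 0.636 0.365] w 9.3 g 60.0
```

>>> apply_moves([
  {"translation":[0,0,0],"rotation":[0,0,-0.027]},
  {"translation":[0,0,0],"rotation":[0,0,-0.054]},
  {"translation":[0,0,0],"rotation":[0,0,-0.08]},
  {"translation":[0,0,0],"rotation":[0,0,-0.107]},
  {"translation":[0,0,0],"rotation":[0,0,-0.134]},
  {"translation":[0,0,-0.001],"rotation":[0,0,-0.16]},
  {"translation":[0,0,-0.001],"rotation":[0,0,-0.187]},
  {"translation":[0,0,-0.001],"rotation":[0,0,-0.214]},
  {"translation":[0,0,-0.001],"rotation":[0,0,-0.24]},
  {"translation":[0,0,-0.001],"rotation":[0,0,-0.267]},
])

```text
t: 39.27
eef_pos: [0.5198, -0.0099, 0.0755]
ee_rot: [-3.14, -0.001, -0.855]
force: [-2.6, 3.4, 8.8]
width: 0.0095
gripper_force: 60.1
```

```bash
python3 st.py
```

```text
t 39.27 q [ 0.359  0.258 -0.524  0.    -0.786  0.357] p [ 0.5198 -0.0099  0.0755] yaw -49.0 rp [-3.14e+00 -1.00e-03] F [-2.6  3.4  8.8] M [1.331 0.827 0.374] w 9.49 g 60.1
```

>>> apply_moves([
  {"translation":[0,0,0],"rotation":[0,0,-0.02]},
  {"translation":[0,0,0],"rotation":[0,0,-0.04]},
  {"translation":[0,0,0],"rotation":[0,0,-0.06]},
  {"translation":[0,0,0],"rotation":[0,0,-0.08]},
  {"translation":[0,0,0],"rotation":[0,0,-0.1]},
  {"translation":[0,0,0],"rotation":[0,0,-0.12]},
  {"translation":[0,0,0],"rotation":[0,0,-0.14]},
  {"translation":[0,0,0],"rotation":[0,0,-0.16]},
  {"translation":[0,0,0],"rotation":[0,0,-0.18]},
  {"translation":[0,0,0],"rotation":[0,0,-0.2]},
])

```text
t: 40.1
eef_pos: [0.5198, -0.0099, 0.0755]
ee_rot: [-3.14, -0.001, -0.959]
force: [-1.1, 4.1, 8.7]
width: 0.0099
gripper_force: 60.1
```

```bash
python3 st.py
```

```text
t 40.1 q [ 0.359  0.258 -0.524  0.    -0.786  0.253] p [ 0.5198 -0.0099  0.0755] yaw -54.9 rp [-3.14e+00 -1.00e-03] F [-1.1  4.1  8.7] M [1.412 0.611 0.502] w 9.93 g 60.1
```

d is snug. Releasing, backing off and taking a final look.

>>> apply_moves([
  {"translation":[0,0,0],"rotation":[0,0,0]},
  {"translation":[0,0,0],"rotation":[0,0,0]},
  {"translation":[0,0,0.01],"rotation":[0,0,0]},
  {"translation":[0,0,0.05],"rotation":[0,0,0]},
  {"translation":[0,0,0.12],"rotation":[0,0,0]},
  {"translation":[0,0,0.2],"rotation":[0,0,0]},
  {"translation":[0,0,0.3],"rotation":[0,0,0]},
  {"translation":[0,0,0.4],"rotation":[0,0,0]},
  {"translation":[0,0,0.5],"rotation":[0,0,0]},
  {"translation":[0,0,0.55],"rotation":[0,0,0]},
], jaw=0)

```text
t: 40.93
eef_pos: [0.52, -0.0106, 0.216]
ee_rot: [-3.138, -0.002, -0.96]
force: [1.3, 0.5, -0.2]
width: 0.0434
gripper_force: 0.0
```

Run:
```python
from station import *
import cv2
f=grab_frame("side"); cv2.imwrite("pics/end.png",cv2.resize(f[170:290,270:430],(800,600),interpolation=cv2.INTER_CUBIC))
s=get_state();print(s['t'],s['width'],s['force'])
```

```text
40.9833 0.04359768866000633 [ 1.14563944 -0.09987462  3.52442799]
```

View pics/end.png

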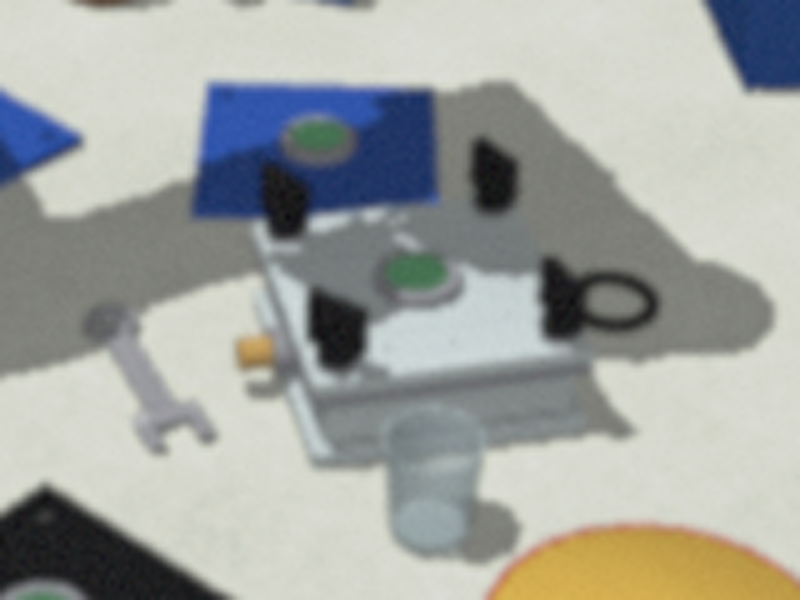

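The side view shows the cover down with all four nuts turned: a (493,175), b (562,300), c (338,330), d (285,200). The wrench (150,380), beaker (432,480) and O-ring (610,300) appear unmoved, and the gripper is clear.

```bash
python3 -c "
from station import *
print(job_done())"
```

```text
the job is handed in; nothing more can be done
None
```

I handed the job in at about 41 s: b and d were drawn down about a fifth of a turn each, then a and c, then b and d were turned until snug by feel (moment up about 0.17–0.23 N m, a the tightest), and the cover looks down on the rim with nothing around it visibly moved.

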